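# Tip the bed knobs through the skip

### The job

Put the wooden bed knob that stands on the table between the skip and the yellow tape measure into the tub of the small sheet-metal tipping skip, next to the knob already in it. Then push the skip's lever over, away from you, until it passes its balance point and dumps both knobs into the tray under the hood, and bring the empty skip back upright, easing it down on to its rests without letting it slam. Leave the tape measure and the tin standing where they are.

Things in the scene. Friction and masses are not known exactly. Their poses are not given: they have to be found in the camera images.
- stand: Fixed stand of the skip on a plywood base 285 x 220 x 12 mm that starts at its x = -90 mm. Origin: on the table straight below the skip's hinge, midway between the two grey cheeks (y = +-103 mm, 60 mm wide in x, up to z = 170 mm). +x: dumping direction, roughly away from the robot; y: along the hinge; z: up. The hinge axis is parallel to y at z = 150 mm
- hood_lip (a point): Middle of the round front edge of the guard hood over the tray (stand x = 82, y = 0, z = 416 mm; stand's axes). From it a flat roof, 205 mm wide in y, runs in +x to a back sheet at stand x = 193 mm; sides open. The tipped lever lies under this roof: only a tool leaning back to the robot (about 35 to 45 degrees from vertical) reaches it
- skip (a joint): Tilt, rad: 0 upright on two rubber rests (start), grows as the lever goes in the stand's +x, 1.7 fully tipped at its stop. No latch; over-centre by weight: below about 0.5 it falls back by itself, beyond about 0.65 it falls on to 1.7 and stays. The lever takes about 2 N to tip, 3 N to bring back. Let go near balance it slams on its rests (over 1 rad/s); eased is slower
- skip_lever (a point): Centre of the lever's round end: a dark-steel disc 34 mm across, 12 mm thick along the stand's y (pinch it along y), on a flat bar 22 x 10 mm from the middle of the skip's rear wall. Moves on a 150 mm circle about the hinge: at stand x = -96, y = 0, z = 265 mm upright, x = 126, z = 230 mm fully tipped (186 mm below the roof, 44 mm past its lip). It may turn between the fingers
- skip_floor (a point): Point on the inner floor of the skip's tub (stand x = -10, y = 0, z = 164 mm when upright, axes then the stand's). Sheet-steel tub, open at the top: inside from x = -55 to +85 mm of this point (the front 30 mm is a ramp rising outwards), y = +-86 mm; side walls 36 mm, rear wall 46 mm above the floor, 4 mm thick
- tray_floor (a point): Centre of the floor of the open steel catch tray fixed on the stand in front of and below the skip, under the hood: inside 197 x 182 mm (x by y of the stand, whose axes it shares), walls 46 mm high; 88 mm in front of the hinge and 16 mm above the table
- knob_loose_mid (a point): Centre (26 mm above its foot) of the dark turned-wood bed knob standing on the table: round, 50 mm across, 53 mm high, flat foot, 0.09 kg. It is gripped across its middle
- knob_inside_mid (a point): Centre (28 mm above its foot) of the wooden bed knob that starts in the skip's tub, on its left side (+y of the stand): round, 54 mm across, 57 mm high, 0.09 kg
- tape_measure: Bystander: yellow tape measure lying on the table to the right of the loose knob, 66 x 76 x 34 mm, origin at its underside
- bolt_tin: Bystander: small open grey tin standing on the table, further right, 60 mm across, 45 mm high, origin at its underside
Mind the look-alikes: they are no part of the job. What is shaped like the part that bears knob_loose_mid but green is not meant.

How it is judged (in metres and radians):
On the way, in this order (a step that is already met when the one before it is completed fails the run):
1. both knobs are in the tub of the upright skip (x of knob_loose_mid in the frame of skip_floor between -0.06 and 0.07 m and y of knob_loose_mid in the frame of skip_floor between -0.09 and 0.09 m and z of knob_loose_mid in the frame of skip_floor between 0.01 and 0.06 m and x of knob_inside_mid in the frame of skip_floor between -0.06 and 0.07 m and y of knob_inside_mid in the frame of skip_floor between -0.09 and 0.09 m and z of knob_inside_mid in the frame of skip_floor between 0.01 and 0.06 m and value of joint skip below 0.1 rad), for 0.2 s.
2. the skip is tipped past its balance point to its stop (over 1.5 rad) and both knobs lie in the tray (value of joint skip above 1.5 rad and x of knob_loose_mid in the frame of tray_floor between -0.105 and 0.105 m and y of knob_loose_mid in the frame of tray_floor between -0.1 and 0.1 m and z of knob_loose_mid in the frame of tray_floor between 0 and 0.06 m and x of knob_inside_mid in the frame of tray_floor between -0.105 and 0.105 m and y of knob_inside_mid in the frame of tray_floor between -0.1 and 0.1 m and z of knob_inside_mid in the frame of tray_floor between 0 and 0.06 m), for 0.2 s.
At the end, for the whole second after the job is handed in: The skip is upright again on its rests (tilt under 0.05 rad) and still, and both knobs lie in the tray (centres inside its walls and less than 60 mm above its floor) (value of joint skip below 0.05 rad and velocity of joint skip between -0.1 and 0.1 rad/s and x of knob_loose_mid in the frame of tray_floor between -0.105 and 0.105 m and y of knob_loose_mid in the frame of tray_floor between -0.1 and 0.1 m and z of knob_loose_mid in the frame of tray_floor between 0 and 0.06 m and x of knob_inside_mid in the frame of tray_floor between -0.105 and 0.105 m and y of knob_inside_mid in the frame of tray_floor between -0.1 and 0.1 m and z of knob_inside_mid in the frame of tray_floor between 0 and 0.06 m); the robot touches nothing.
It fails at once if the skip slams on to its rests: faster than 1 rad/s backwards within 0.2 rad of upright (value of joint skip below 0.2 rad and velocity of joint skip below -1 rad/s).
It fails at once if the tape measure is moved more than 30 mm (distance of tape_measure from where it was at the start of the episode above 0.03 m).
It fails at once if the tin is moved more than 30 mm (distance of bolt_tin from where it was at the start of the episode above 0.03 m).
It also fails if it takes over 67 s, if anything falls off the work surface, if the arm or the gripper's body presses on something with over 40 N, if the wrist force passes 120 N, or if a joint passes its speed limit or range.

### The arm

A 7-joint arm with a two-finger parallel gripper is mounted at the origin on a cart in front of the work surface, level with it; the furniture and walls round the work are solid. World frame = base frame: x ahead of the robot, y to its left, z up, the work surface at z = 0. Lengths are in mm, angles in rad, forces in N, time in s.
With the tool pointing down it reaches from about 400 to 875 mm from the base axis. Payload 4.4 kg.
Tool frame: the origin (TCP) lies where the fingers leave the gripper's body, on its centre line; the fingertips stand 73 mm ahead of it and the grasp point (between the pads) lies 54 mm ahead of it; z points along the fingers, y is the line along which they close (so a half turn about z gives the same grasp; the last joint's range is limited). The gripper opens to 85 mm and grips with 20 to 120 N. Pads are 22 mm wide; open, the fingers measure 114 mm over their backs; the gripper's body (76 mm by 85 mm) begins 54 mm behind the grasp point. The pads swing forward as they close: fully open they stand 13 mm farther back than shut.
Start: joints at [-1.268, 0.628, 0.038, 1.517, -0.027, 0.996, -0.02], TCP at [234.302, 606.316, 303.913] pointing down, gripper open.
Joint ranges: [-3.06, 3.06], [-0.37, 2.12], [-1.25, 1.32], [0.18, 2.47], [-1.1, 4.24], [0.23, 1.98], [-2.94, 2.94]. Speed limits (rad/s): [2.57, 2.57, 3.14, 3.14, 3.14, 3.14, 3.14].

### API

Orientations are given as [roll, pitch, yaw] about the fixed x, y, z axes, in that order (R = Rz(yaw) Ry(pitch) Rx(roll)).
In Python, from cell import ctrl gives the robot as it stands.
- The arm moves only by the tool send_rows, never from a script. Its argument "rows" is a list that holds one entry, the list of rows, each a list of 6 numbers: the shift along the tool's x, y, z in cm, then the turn, a rotation vector about the tool's x, y, z in rad. In form: [[[tx, ty, tz, wx, wy, wz], ...]]. A call has 1 to 10 rows; each row is the pose to reach, as a shift and turn from the pose commanded when the call began, along the tool's axes at that moment; what a row does not reach only later rows make up. A row lasts 1/10 s, in which the tool goes at most 50 mm and 8.59 degrees, less where a joint would pass 70% of its speed; a pose out of reach is approached as far as the arm can. A call with a gripper value outside its range is refused whole. "grip" is the closure in counts, from 0 (fully open) to 255 (shut), set as the call begins (left out, the last holds). The fingers move at their own pace and stop on an object; the grip force is fixed at half the most. Time passes only in rows, so rows that repeat a pose let the fingers close. It gives the time, the measured TCP pose, the force, the opening and the grip force at its end, in the units of the state.
- ctrl.read_state(): the state, without advancing time (a new reading comes with each control period).
- ctrl.get_image(name): name is "scene" or "top" or "wrist"; returns a dict with "pixels" (384x512x3 uint8, red, green, blue), "fx", "fy", "cx", "cy" (pixels), "D" ([k1, k2, p1, p2, k3] as OpenCV has them; the pictures are not rectified), "extrinsics" (4x4, takes a point from camera to world coordinates); the wrist camera has in their place "mount" (4x4, takes a point from camera to tool coordinates, whose origin is the TCP and whose axes are the flange's). Camera axes: x right, y up, looking along -z (the intrinsics and any distortion apply to the point x, -y, -z); pixel columns grow to the right and rows downward; lengths in mm; the calibration is good to about 2 mm. A picture is of the moment at which its call begins: read the wrist's pose just before it. There is no depth.
- ctrl.finish_job(): hands the job in; it is judged then, once.
The state is a dict: "clock": time; "qpos": joint angles; "qd": joint speeds; "tau": joint torques, N m; "eef_pos": TCP position; "tool_rot": TCP orientation; "force": force on the tool from outside, world axes, zero at the start; "torque": the same for the moment, N m; "width": finger opening in mm; "gripper_force": force on a finger pad.
Only numpy, scipy, OpenCV 4.12 (cv2) and the standard library are available. Lean on these libraries where they do the work, as an engineer would, in place of code of your own. Each camera call takes 0.05 s, during which the arm holds its last target. There are 200 camera calls.

## Working session

There is one attempt and no reset: what is moved stays moved. The work goes in short steps, Python scripts to look and compute and a tool call to move; the robot and the scene stay as the last step left them, time stands still between calls to the robot, and variables do not carry over. Pictures are saved under pics/ and viewed, at most 12 in all, crops included, and the job is handed in when it is done.

Besides the shell and the picture viewer there is one more tool, called after "Emit:" as a command line: name --argument value ..., lists and objects as JSON in quotes. send_rows: Moves the arm, as the interface text tells. Its arguments: {"type":"object","properties":{"rows":{"type":"array","items":{"type":"array","items":{"type":"array","items":{"type":"number"}}}},"grip":{"type":"number"}},"required":["rows"]}

```bash
ls; mkdir -p pics; python3 - <<'E'
from cell import ctrl
import cv2
s=ctrl.read_state();print({k:s[k] for k in('clock','eef_pos','tool_rot','width','force')})
for n in('scene','top'):
    i=ctrl.get_image(n);cv2.imwrite(f'pics/{n}0.png',i['pixels'][:,:,::-1]);print(n,i['fx'],i['fy'],i['cx'],i['cy'],i['D'],i['extrinsics'])
i=ctrl.get_image('wrist');print(i['mount'])
E
```

```text
pics
{'clock': 0.0, 'eef_pos': array([234.0960211 , 605.85152858, 302.99401681]), 'tool_rot': array([-3.13969008e+00,  3.84326061e-05,  2.77283629e+00]), 'width': 85.51072520983502, 'force': array([-0.6048821 ,  0.78790789,  0.73998695])}
scene 407.1570051473673 407.1570051473673 246.7545286749719 189.45584419506972 [-0.12734967  0.          0.          0.          0.        ] [[ 8.48943484e-01  3.96218334e-01 -3.49722737e-01  9.88703258e+01]
 [-5.28169739e-01  6.13292853e-01 -5.87289200e-01 -8.43233047e+02]
 [-1.82122931e-02  6.83288306e-01  7.29921505e-01  1.16512645e+03]
 [ 0.00000000e+00  0.00000000e+00  0.00000000e+00  1.00000000e+00]]
top 474.376250083095 474.376250083095 260.4807757184805 200.2340738952219 [0.02191508 0.         0.         0.         0.        ] [[ 4.04638766e-02  9.72848984e-01 -2.27876125e-01  2.36660458e+02]
 [-9.99172802e-01  3.84732458e-02 -1.31727133e-02 -9.77018040e+01]
 [-4.04792657e-03  2.28220646e-01  9.73601023e-01  1.48442150e+03]
 [ 0.00000000e+00  0.00000000e+00  0.00000000e+00  1.00000000e+00]]
[[-1.77555867e-04  9.61307285e-01  2.75478261e-01  6.93323683e+01]
 [ 9.99999521e-01 -9.43349749e-05  9.73727217e-04  1.34259990e+00]
 [ 9.62038302e-04  2.75478302e-01 -9.61306808e-01 -7.01838958e+01]
 [ 0.00000000e+00  0.00000000e+00  0.00000000e+00  1.00000000e+00]]
```

View pics/scene0.png

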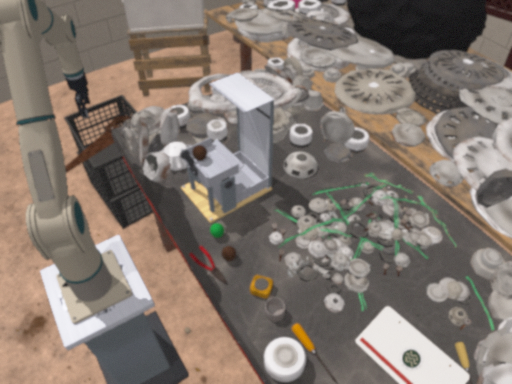

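View pics/top0.png

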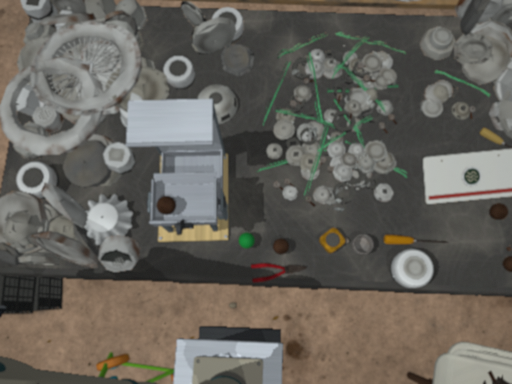

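The scene and top pictures show the skip (top view about (185,200)), the knob inside it at (166,205), the green look-alike at (247,241), the loose dark knob at (281,246), the tape at (333,239) and the tin at (364,243). Next I'll take enlarged crops to get the stand pose.

```bash
cat > h.py <<'E'
import numpy as np, cv2
from scipy.spatial.transform import Rotation as R
from cell import ctrl
F=np.diag([1,-1,-1.])
def cam(n):
    s=ctrl.read_state(); i=ctrl.get_image(n)
    K=np.array([[i['fx'],0,i['cx']],[0,i['fy'],i['cy']],[0,0,1]])
    if n=='wrist':
        T=np.eye(4);T[:3,:3]=R.from_euler('xyz',s['tool_rot']).as_matrix();T[:3,3]=s['eef_pos'];E=T@i['mount']
    else: E=i['extrinsics']
    return dict(im=i['pixels'],K=K,D=np.array(i['D']),E=np.array(E))
def ray(c,uv):
    p=cv2.undistortPoints(np.float64([[uv]]),c['K'],c['D'])[0,0]
    d=c['E'][:3,:3]@F@np.array([p[0],p[1],1]);return c['E'][:3,3],d
def onz(c,uv,z):
    o,d=ray(c,uv);return o+d*(z-o[2])/d[2]
def proj(c,P):
    Rc=(c['E'][:3,:3]@F).T; t=-Rc@c['E'][:3,3]
    return cv2.projectPoints(np.float64(P).reshape(-1,1,3),cv2.Rodrigues(Rc)[0],t,c['K'],c['D'])[0][:,0]
def tri(l):
    A=0;b=0
    for c,uv in l:
        o,d=ray(c,uv);d=d/np.linalg.norm(d);M=np.eye(3)-np.outer(d,d);A=A+M;b=b+M@o
    return np.linalg.solve(A,b)
E
python3 - <<'E'
from h import *
t=cam('top');s=cam('scene')
hsv=cv2.cvtColor(t['im'],cv2.COLOR_RGB2HSV)
m=cv2.inRange(hsv,(12,50,120),(30,255,255));m[:140]=0;m[250:]=0;m[:,:145]=0;m[:,245:]=0
ys,xs=np.nonzero(m)
rear=[];right=[]
for u in range(160,226):
    y=ys[xs==u]
    if len(y):rear.append((u,y.max()+.5))
for v in range(160,236):
    x=xs[ys==v]
    if len(x):right.append((x.max()+.5,v))
P=np.array([onz(t,p,12)[:2] for p in rear]);Q=np.array([onz(t,p,12)[:2] for p in right])
for A in(P,Q):
    f=cv2.fitLine(A.astype(np.float32),cv2.DIST_HUBER,0,.1,.1).ravel();print(len(A),f,np.degrees(np.arctan2(f[1],f[0])))
for nm,c in(('top',t),('scene',s)):
    h=cv2.cvtColor(c['im'],cv2.COLOR_RGB2HSV)
    b=cv2.inRange(h,(0,60,20),(20,255,110))
    n,_,st,ce=cv2.connectedComponentsWithStats(b)
    print(nm,[(ce[i].round(1),st[i,2:5]) for i in range(1,n) if 40<st[i,4]<500])
a=cv2.resize(t['im'][85:260,110:300],None,fx=4,fy=4,interpolation=2)[:600,:760]
b=cv2.resize(s['im'][65:225,165:300],None,fx=3.7,fy=3.7,interpolation=2)
cv2.imwrite('pics/a1.png',cv2.resize(t['im'][100:250,110:300],None,fx=4,fy=4)[:,:,::-1]);cv2.imwrite('pics/b1.png',b[:,:,::-1])
E
```

```text
66 [ 6.34651855e-02 -9.97984052e-01  4.43487091e+02  1.27343735e+02] -86.36126
52 [9.9838763e-01 5.6763299e-02 6.1729248e+02 3.2775085e+01] 3.2540467
top [(array([407.1,  13.9]), array([38,  3, 41], dtype=int32)), (array([165.6, 204.7]), array([ 18,  16, 230], dtype=int32)), (array([498.5, 211.1]), array([ 18,  16, 235], dtype=int32)), (array([331.8, 240.3]), array([ 27,  27, 115], dtype=int32)), (array([332.3, 239.3]), array([15, 14, 46], dtype=int32)), (array([397.4, 238.8]), array([32, 11, 91], dtype=int32)), (array([280.5, 245.9]), array([ 16,  15, 192], dtype=int32)), (array([507.6, 263.5]), array([  9,  16, 110], dtype=int32)), (array([275.6, 269. ]), array([ 27,  16, 107], dtype=int32)), (array([492.8, 298.8]), array([ 65,  14, 235], dtype=int32)), (array([254.5, 327.8]), array([52,  3, 52], dtype=int32)), (array([123.2, 358.2]), array([16, 14, 89], dtype=int32)), (array([417.3, 377.6]), array([ 28,  14, 228], dtype=int32))]
scene [(array([499.4,   8.7]), array([ 28,  22, 361], dtype=int32)), (array([137. ,  35.4]), array([16,  6, 73], dtype=int32)), (array([244.1,  53.5]), array([ 19,  37, 329], dtype=int32)), (array([508.7,  61.3]), array([ 8, 19, 74], dtype=int32)), (array([190.9,  61.4]), array([ 42,   9, 213], dtype=int32)), (array([141.7,  74.1]), array([ 6, 11, 47], dtype=int32)), (array([164.8,  83.8]), array([ 60,  17, 413], dtype=int32)), (array([199.1, 152.2]), array([ 13,  14, 138], dtype=int32)), (array([463.2, 208.7]), array([ 44,  34, 159], dtype=int32)), (array([228.6, 252.9]), array([ 14,  15, 172], dtype=int32)), (array([196.3, 259.9]), array([20, 19, 71], dtype=int32)), (array([263.4, 293.4]), array([25, 16, 55], dtype=int32)), (array([ 37.6, 322.6]), array([13, 12, 86], dtype=int32))]
```

View pics/a1.png

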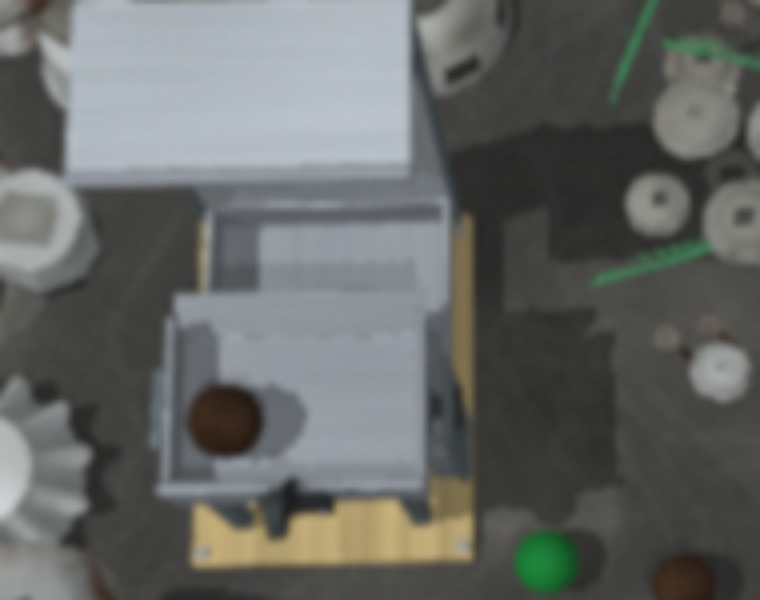

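View pics/b1.png

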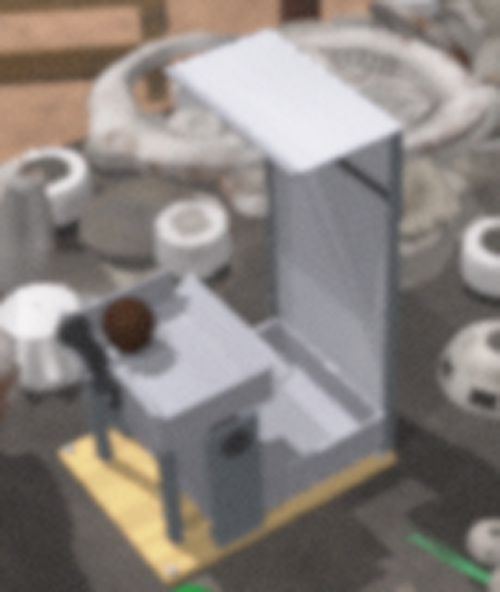

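The crops show the plywood base's rear edge and right edge clearly. The lever disc is at the rear wall's middle (crop a about (278,510), crop b about (72,330)), and the skip is upright. Next I'll check the pose and plan the first move.

```bash
cat >> h.py <<'E'
A=0.0602; O=np.array([533.,137.9,0])
RS=R.from_euler('z',A).as_matrix()
def S(x,y,z): return O+RS@np.array([x,y,z],float)
def pose(g,lean,yaw):  # grasp point -> TCP pose; lean=tool tops back to robot (deg), about stand y
    Rm=R.from_euler('z',A).as_matrix()@R.from_euler('y',-np.radians(lean)).as_matrix()@R.from_euler('z',yaw-A).as_matrix()@R.from_euler('x',np.pi).as_matrix()
    return np.asarray(g)-54*Rm[:,2],Rm
def rel(p,Rm,base=None):
    if base is None:
        s=ctrl.read_state();b=s['eef_pos'];B=R.from_euler('xyz',s['tool_rot']).as_matrix()
    else: b,B=base
    return np.r_[B.T@(p-b)/10,R.from_matrix(B.T@Rm).as_rotvec()].round(3).tolist()
E
python3 - <<'E'
from h import *
t=cam('top');s=cam('scene')
print('disc px',proj(t,S(-96,0,265)),proj(s,S(-96,0,265)),'lip corners',proj(t,[S(82,102,416),S(82,-102,416)]))
print('loose',tri([(t,(280.5,245.9)),(s,(228.6,252.9))]),onz(t,(280.5,245.9),26),onz(s,(228.6,252.9),26))
k=tri([(t,(165.6,204.7)),(s,(199.1,152.2))]);print('inside',k,RS.T@(k-O))
g=onz(t,(280.5,245.9),26)
for nm,p in(('green',(247,241)),('tape',(333,239)),('tin',(364,243)),('pl',(270,265))):print(nm,onz(t,p,20))
for yaw in(np.pi/2,2.0):
  print(rel(*pose(g+[0,0,150],0,yaw)))
E
```

```text
disc px [[177.28912157 228.8059179 ]] [[183.12275889 154.21241293]] lip corners [[124.67436402 144.98010294]
 [210.59370409 143.34476585]]
loose [ 435.95605587 -145.62711411   33.14785019] [ 435.78844796 -145.57599309   26.        ] [ 439.26185476 -141.40366189   26.        ]
inside [514.91355225 182.53855306 198.22763924] [-15.36806656  45.64583817 198.22763924]
green [447.73353715 -41.2888105   20.        ]
tape [ 464.7022122 -308.0530417   20.       ]
tin [ 456.09280168 -403.92115475   20.        ]
pl [ 376.4549337  -115.36482376   20.        ]
[-45.9, -62.854, 7.397, -0.0, 0.0, 1.202]
[-45.9, -62.854, 7.397, -0.0, 0.0, 0.773]
```

Emit:
send_rows --rows '[[[-45.9,-62.9,-6,0,0,1.2],[-45.9,-62.9,-6,0,0,1.2],[-45.9,-62.9,-6,0,0,1.2],[-45.9,-62.9,-6,0,0,1.2],[-45.9,-62.9,-6,0,0,1.2],[-45.9,-62.9,-6,0,0,1.2],[-45.9,-62.9,-6,0,0,1.2],[-45.9,-62.9,-6,0,0,1.2],[-45.9,-62.9,-6,0,0,1.2],[-45.9,-62.9,-6,0,0,1.2]]]' --grip 0

```text
clock: 1.35
eef_pos: [363.4, 123.0, 342.8]
tool_rot: [3.141, -0.001, 1.573]
force: [1.9, -0.1, 0.4]
width: 85.2
gripper_force: 0.0
```

```bash
sed -i 's/O=np.array(\[533.,137.9,0\])/O=np.array([533.2,134.5,0])/' h.py; python3 - <<'E'
from h import *
s=ctrl.read_state();print(s['eef_pos'],s['tool_rot'])
print(rel(*pose([437,-144.5,26+130],0,np.pi/2)))
E
```

```text
[363.40776408 123.00944819 342.82976419] [ 3.14058032e+00 -8.33845198e-04  1.57339196e+00]
[-26.781, 7.276, 13.268, 0.001, -0.001, 0.003]
```

Emit:
send_rows --rows '[[[-26.8,7.3,0,0,0,0],[-26.8,7.3,0,0,0,0],[-26.8,7.3,4,0,0,0],[-26.8,7.3,13.3,0,0,0],[-26.8,7.3,13.3,0,0,0],[-26.8,7.3,13.3,0,0,0],[-26.8,7.3,13.3,0,0,0],[-26.8,7.3,13.3,0,0,0],[-26.8,7.3,13.3,0,0,0],[-26.8,7.3,13.3,0,0,0]]]'

```text
clock: 2.35
eef_pos: [437.0, -142.0, 210.1]
tool_rot: [3.141, -0.001, 1.574]
force: [-0.5, -0.7, 0.3]
width: 85.2
gripper_force: 0.0
```

```bash
python3 - <<'E'
from h import *
w=cam('wrist');s=ctrl.read_state();print(s['eef_pos'],s['tool_rot'])
cv2.imwrite('pics/w1.png',w['im'][:,:,::-1])
print(proj(w,[437,-144.5,26]))
E
```

```text
[ 437.13448182 -141.82723147  210.25394412] [ 3.14008877e+00 -5.42150035e-04  1.57495933e+00]
[[252.05506021 189.73810338]]
```

View pics/w1.png

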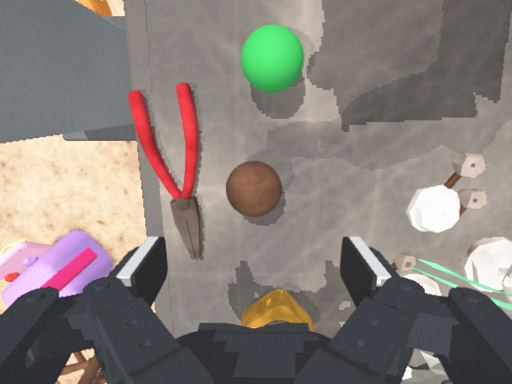

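The knob is centred at (254,188), within 2 px of the prediction. The pliers lie close on the left, so I'll use a narrower opening.

Emit:
send_rows --rows '[[[-0.2,0,4,0,0,0],[-0.2,0,8,0,0,0],[-0.2,0,11,0,0,0],[-0.2,0,12,0,0,0],[-0.2,0,12.8,0,0,0],[-0.2,0,12.8,0,0,0],[-0.2,0,12.8,0,0,0]]]' --grip 50

```text
clock: 3.1
eef_pos: [437.4, -144.3, 82.1]
tool_rot: [3.14, 0.0, 1.575]
force: [-0.3, -0.3, -0.2]
width: 68.6
gripper_force: 0.0
```

Emit:
send_rows --rows '[[[0,0,0,0,0,0],[0,0,0,0,0,0],[0,0,0,0,0,0],[0,0,0,0,0,0],[0,0,0,0,0,0],[0,0,0,0,0,0],[0,0,0,0,0,0],[0,0,0,0,0,0]]]' --grip 255

```text
clock: 3.9
eef_pos: [437.2, -144.9, 82.8]
tool_rot: [3.139, -0.001, 1.573]
force: [-1.0, 1.5, 11.0]
width: 45.9
gripper_force: 59.6
```

```bash
python3 - <<'E'
from h import *
s=ctrl.read_state();print(s['eef_pos'],s['tool_rot'],s['width'],s['gripper_force'])
g=S(-5,-38,164+28)
print(rel(*pose(g,0,np.pi/2+A)))
E
```

```text
[ 437.21641661 -144.89806049   82.78821749] [ 3.13940539e+00 -6.02978755e-04  1.57280893e+00] 45.866949208299836 59.557253380771726
[24.108, 9.412, -16.286, 0.002, -0.001, -0.058]
```

Emit:
send_rows --rows '[[[0,0,-4,0,0,0],[0,0,-9,0,0,0],[0,0,-14,0,0,0],[0,0,-19,0,0,0],[0,0,-23,0,0,0],[3,1.2,-24,0,0,0],[7,2.7,-24,0,0,0],[11,4.3,-24,0,0,-0.03],[15,5.8,-24,0,0,-0.058],[18,7,-24,0,0,-0.058]]]'

```text
clock: 4.9
eef_pos: [506.5, 38.0, 321.6]
tool_rot: [3.141, -0.001, 1.634]
force: [0.0, -1.5, -0.3]
width: 45.7
gripper_force: 62.2
```

Emit:
send_rows --rows '[[[3,1.2,0,0,0,0],[5,2,0,0,0,0],[6.1,2.4,0,0,0,0],[6.1,2.4,0,0,0,0],[6.1,2.4,0,0,0,0]]]'

```text
clock: 5.4
eef_pos: [526.2, 96.0, 321.4]
tool_rot: [-3.141, 0.001, 1.629]
force: [0.1, -0.5, -1.6]
width: 45.9
gripper_force: 62.2
```

```bash
python3 - <<'E'
from h import *
s=ctrl.read_state();print(s['eef_pos'],s['tool_rot'],s['width'],s['gripper_force'],s['force'])
g=S(-5,-38,164+28)
print(rel(*pose(g,0,np.pi/2+A)))
w=cam('wrist');t=cam('top');c=cam('scene')
cv2.imwrite('pics/w2.png',cv2.hconcat([cv2.resize(w['im'],(400,300)),cv2.resize(c['im'][65:225,165:378],(400,300))])[:,:,::-1])
print('lever px wrist',proj(w,S(-96,0,265))*400/512, 'wall corners',proj(w,[S(75,90,200),S(-65,90,210),S(-65,-90,210)])*400/512)
E
```

```text
[526.19902433  95.95563398 321.44694712] [-3.14113480e+00  8.98430846e-04  1.62937454e+00] 45.9144293603722 62.1501116536092 [ 0.07949864 -0.51338282 -1.58716104]
[0.013, 0.434, 7.544, -0.0, 0.001, -0.002]
lever px wrist [[ 45.6294611  141.90482009]] wall corners [[309.70806506   2.45291163]
 [116.80234537  -2.3319077 ]
 [135.97211687 222.19349671]]
```

View pics/w2.png

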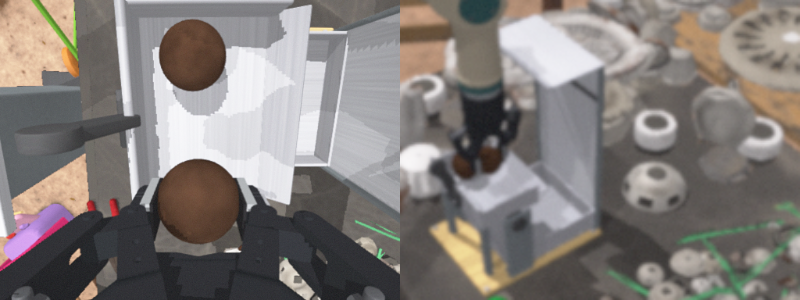

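Both views show the held knob above the right half of the tub, with the other knob at (193,55) in the wrist half. The lever disc is at about (38,138) there, slightly further back than predicted. Lowering now.

Emit:
send_rows --rows '[[[0,0.4,2,0,0,0],[0,0.4,4,0,0,0],[0,0.4,6,0,0,0],[0,0.4,6.8,0,0,0],[0,0.4,7.2,0,0,0],[0,0.4,7.3,0,0,0],[0,0.4,7.3,0,0,0]]]'

```text
clock: 6.25
eef_pos: [531.1, 97.4, 249.0]
tool_rot: [3.14, -0.0, 1.63]
force: [0.7, 0.2, -1.3]
width: 46.0
gripper_force: 62.1
```

Emit:
send_rows --rows '[[[0,0,0,0,0,0],[0,0,0,0,0,0],[0,0,0,0,0,0],[0,0,0,0,0,0],[0,0,0,0,0,0]]]' --grip 70

```text
clock: 6.75
eef_pos: [530.7, 97.6, 248.4]
tool_rot: [3.141, -0.0, 1.631]
force: [1.4, -0.8, -0.5]
width: 61.8
gripper_force: 0.0
```

Emit:
send_rows --rows '[[[0,0,-2,0,0,0],[0,0,-5,0,0,0],[0,0,-9,0,0,0],[0,0,-12,0,0,0],[0,0,-14,0,0,0],[0,0,-14,0,0,0]]]'

```text
clock: 7.35
eef_pos: [532.0, 97.3, 391.1]
tool_rot: [3.136, -0.001, 1.631]
force: [0.1, -1.0, 0.4]
width: 62.0
gripper_force: 0.0
```

```bash
python3 - <<'E'
from h import *
w=cam('wrist')
s=ctrl.read_state();print(s['eef_pos'],s['tool_rot'],s['width'])
cv2.imwrite('pics/w3.png',w['im'][:,:,::-1])
print('lever',proj(w,[S(-96,0,265),S(-113,0,265),S(-79,0,265)]),'wall',proj(w,[S(-67,90,210),S(-67,-90,210)]))
for l in(20,30,40):
  p,Rm=pose(S(-96,0,265),l,np.pi+A); print(l,p,rel(p-80*Rm[:,2],Rm))
E
```

```text
[531.11231497  97.55073754 389.30888455] [ 3.13913730e+00 -7.81634495e-04  1.63093336e+00] 62.2772635364853
lever [[113.91888192 157.4742519 ]
 [ 89.0147235  157.57471554]
 [138.93538477 157.38427494]] wall [[168.68817793  30.40768321]
 [183.49320854 242.37551381]]
20 [418.9382699  127.6131224  315.74340152] [3.675, -13.752, -0.192, -0.271, -0.273, -1.554]
30 [410.42281116 127.09987162 311.7653718 ] [3.674, -15.872, 0.79, -0.408, -0.409, -1.532]
40 [402.72624765 126.63597797 306.36639993] [3.673, -17.788, 2.125, -0.544, -0.545, -1.502]
```

View pics/w3.png

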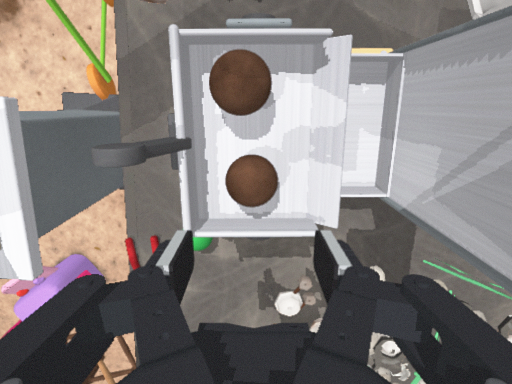

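The picture shows both knobs standing in the tub, at (240,82) and (252,181). The lever disc is centred at about (118,154), about 2 mm from the prediction. Next I'll turn and lean to approach the lever.

Emit:
send_rows --rows '[[[1,-3,-4,-0.1,-0.1,-0.4],[2,-7,-4,-0.2,-0.2,-0.8],[3.7,-11,-4,-0.3,-0.3,-1.1],[3.7,-15.9,-4,-0.408,-0.409,-1.532],[3.7,-15.9,-3,-0.408,-0.409,-1.532],[3.7,-15.9,-2,-0.408,-0.409,-1.532],[3.7,-15.9,-1,-0.408,-0.409,-1.532],[3.7,-15.9,0,-0.408,-0.409,-1.532],[3.7,-15.9,0,-0.408,-0.409,-1.532],[3.7,-15.9,0,-0.408,-0.409,-1.532]]]' --grip 70

```text
clock: 8.4
eef_pos: [368.6, 124.9, 387.0]
tool_rot: [3.11, 0.484, 3.065]
force: [0.7, -0.7, 0.4]
width: 62.1
gripper_force: 0.0
```

Emit:
send_rows --rows '[[[0,0,0,0,0,0],[0,0,0,0,0,0],[0,0,0,0,0,0]]]'

```text
clock: 8.7
eef_pos: [370.0, 125.2, 388.3]
tool_rot: [3.106, 0.484, 3.053]
force: [0.4, 0.4, 0.2]
width: 62.0
gripper_force: 0.0
```

```bash
python3 - <<'E'
from h import *
s=ctrl.read_state();print(s['eef_pos'],s['tool_rot'],s['qpos'])
w=cam('wrist')
cv2.imwrite('pics/w4.png',w['im'][:,:,::-1])
print('lever',proj(w,[S(-96,0,265),S(-96,6,265),S(-96,-6,265)]),'wall',proj(w,[S(-67,90,210),S(-67,-90,210)]))
for l in(30,):
  p,Rm=pose(S(-95,0,265),l,np.pi+A); print(l,p,rel(p,Rm))
E
```

```text
[369.95448473 125.19929851 388.29669862] [3.10582137 0.48355276 3.05343616] [-1.32752199 -0.04008569  0.7219851   2.35282173  0.65541676  0.50161329
  0.35984788]
lever [[257.78330166 202.7509041 ]
 [265.68105863 201.85327115]
 [249.91467333 203.64477419]] wall [[354.0843405  170.6165572 ]
 [168.03165024 192.66246754]]
30 [411.42099969 127.16003526 311.7653718 ] [-0.068, 0.242, 8.705, -0.036, -0.037, -0.13]
```

View pics/w4.png

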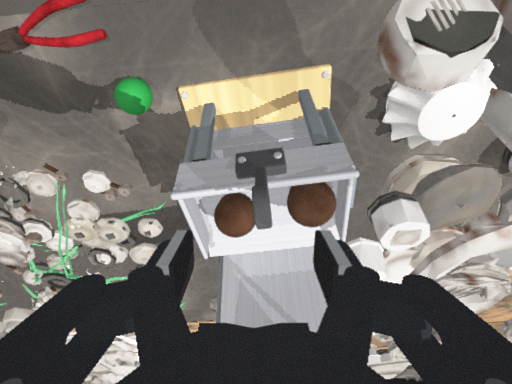

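The lever's bar and disc are edge-on at u of about 262, ending at v of about 228. The prediction was 258, so the lever sits 3 mm to +y. Moving to it halfway first.

Emit:
send_rows --rows '[[[0,0.5,2,-0.036,-0.037,-0.13],[0,0.5,4,-0.036,-0.037,-0.13],[0,0.5,4,-0.036,-0.037,-0.13],[0,0.5,4,-0.036,-0.037,-0.13],[0,0.5,4,-0.036,-0.037,-0.13]]]'

```text
clock: 9.25
eef_pos: [389.3, 130.6, 353.9]
tool_rot: [3.139, 0.525, -3.08]
force: [-1.4, 0.8, 0.8]
width: 62.0
gripper_force: 0.0
```

```bash
python3 - <<'E'
from h import *
s=ctrl.read_state();print(s['eef_pos'],s['tool_rot'],s['qpos'])
w=cam('wrist')
g=w['im'].mean(2)
print('lever',proj(w,[S(-96,0,265),S(-96,3,265),S(-70,3,240)]))
for v in range(180,250,10): 
    r=g[v,200:320]; k=np.nonzero(r<75)[0]+200; print(v,k.min() if len(k) else 0,k.max() if len(k) else 0,len(k))
for l in(20,30):
  p,Rm=pose(S(-95,3,265),l,np.pi+A); print(l,p,R.from_matrix(Rm).as_euler('xyz'),rel(p,Rm))
E
```

```text
[389.26337662 130.59456136 353.85221259] [ 3.13881747  0.52519507 -3.08037482] [-1.26118873  0.08724957  0.78027437  2.41621616  0.69768352  0.23441734
  0.48773996]
lever [[243.52817654 215.41109079]
 [248.36397874 215.41461495]
 [249.05927662 211.14838894]]
180 243 254 12
190 242 254 13
200 200 319 94
210 200 319 102
220 200 319 76
230 200 319 36
240 209 319 13
20 [419.75596749 130.66785162 315.74340152] [ 3.14159265  0.34906585 -3.08139265] [-0.73, -0.19, 4.833, 0.004, 0.176, 0.001]
30 [411.24050875 130.15460084 311.7653718 ] [ 3.14159265  0.52359878 -3.08139265] [0.207, -0.189, 4.749, 0.004, 0.002, 0.001]
```

Emit:
send_rows --rows '[[[-0.7,-0.2,0,0,0.1,0],[-0.7,-0.2,1.5,0,0.176,0],[-0.7,-0.2,3,0,0.176,0],[-0.7,-0.2,4.8,0,0.176,0],[-0.7,-0.2,4.8,0,0.176,0],[-0.7,-0.2,4.8,0,0.176,0]]]'

```text
clock: 9.9
eef_pos: [418.6, 129.4, 315.5]
tool_rot: [3.141, 0.348, -3.08]
force: [-0.6, -0.6, 0.1]
width: 61.9
gripper_force: 0.0
```

```bash
python3 - <<'E'
from h import *
s=ctrl.read_state();print(s['eef_pos'],s['tool_rot'],s['qpos'],s['force'])
w=cam('wrist');cv2.imwrite('pics/w5.png',w['im'][:,:,::-1])
p,Rm=pose(S(-95,3,265),20,np.pi+A); print(rel(p,Rm),proj(w,[S(-95,3,265),S(-95,3,282)]))
E
```

```text
[418.60881485 129.42708249 315.45625152] [ 3.14141887  0.34757954 -3.08016782] [-0.81550233  0.23039309  0.45359779  2.29843072  0.03143461  0.30517674
  1.21475261] [-0.61407752 -0.59508286  0.05184338]
[-0.126, 0.091, 0.043, 0.001, -0.001, 0.002] [[253.58475406 259.69658317]
 [253.5718693  290.75253251]]
```

View pics/w5.png

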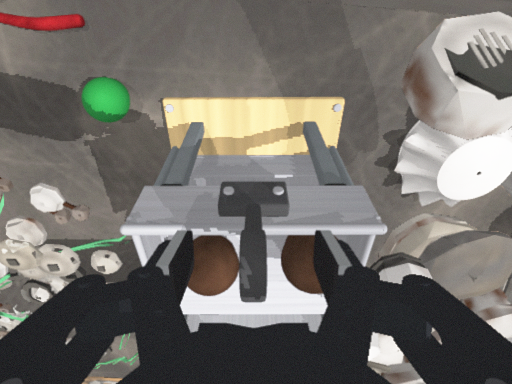

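The disc, at u 240 to 267, is centred between the fingers. I'll pinch it and compute the arc rows.

Emit:
send_rows --rows '[[[-0.1,0.1,0,0,0,0],[-0.1,0.1,0,0,0,0],[-0.1,0.1,0,0,0,0],[-0.1,0.1,0,0,0,0],[-0.1,0.1,0,0,0,0],[-0.1,0.1,0,0,0,0],[-0.1,0.1,0,0,0,0],[-0.1,0.1,0,0,0,0]]]' --grip 255

```text
clock: 10.75
eef_pos: [419.7, 129.4, 315.9]
tool_rot: [-3.141, 0.348, -3.081]
force: [-4.1, -6.2, 10.1]
width: 11.2
gripper_force: 59.3
```

```bash
cat >> h.py <<'E'
def disc(th):
    f=np.arctan2(115,-96)-th; return S(150*np.cos(f)+1,3,150+150*np.sin(f))
def lean(th): return 20+22*np.clip(th/1.1,0,1)
def P(th): return pose(disc(th),lean(th),np.pi+A)
def arc(t0,t1,n,base=None):
    b=P(t0) if base is None else base
    for k in range(1,n+1): 
        r=rel(*P(t0+(t1-t0)*k/n),base=b); print([round(v,2) for v in r[:3]]+[round(v,3) for v in r[3:]],end=', ')
    print()
E
python3 - <<'E'
from h import *
s=ctrl.read_state();print(s['eef_pos'],s['tool_rot'],s['force'],s['width'],s['gripper_force'])
print(P(0)[0])
arc(0,.45,10);arc(.45,.9,10);arc(.9,1.35,10);arc(1.35,1.68,8)
E
```

```text
[419.67196955 129.38927151 315.94580035] [-3.14086304  0.34757474 -3.08055008] [-4.08022453 -6.20824822 10.07454352] 11.231266256906968 59.33196544647217
[419.6300812  130.6602641  315.89447648]
[-0.56, 0.0, -0.21, -0.0, -0.016, -0.0], [-1.12, 0.0, -0.4, -0.0, -0.031, -0.0], [-1.69, 0.0, -0.55, -0.0, -0.047, -0.0], [-2.27, 0.0, -0.67, -0.0, -0.063, -0.0], [-2.85, 0.0, -0.76, -0.0, -0.079, -0.0], [-3.44, 0.0, -0.82, -0.0, -0.094, -0.0], [-4.03, 0.0, -0.85, -0.0, -0.11, -0.0], [-4.62, 0.0, -0.85, -0.0, -0.126, -0.0], [-5.21, 0.0, -0.81, -0.0, -0.141, -0.0], [-5.8, 0.0, -0.74, -0.0, -0.157, -0.0], 
[-0.56, -0.0, 0.19, 0.0, -0.016, 0.0], [-1.12, -0.0, 0.41, -0.0, -0.031, -0.0], [-1.66, -0.0, 0.66, -0.0, -0.047, 0.0], [-2.19, -0.0, 0.94, -0.0, -0.063, -0.0], [-2.71, 0.0, 1.24, -0.0, -0.079, -0.0], [-3.22, -0.0, 1.58, -0.0, -0.094, -0.0], [-3.71, -0.0, 1.94, -0.0, -0.11, -0.0], [-4.18, -0.0, 2.33, -0.0, -0.126, -0.0], [-4.64, -0.0, 2.75, -0.0, -0.141, -0.0], [-5.08, -0.0, 3.19, -0.0, -0.157, -0.0], 
[-0.34, 0.0, 0.53, -0.0, -0.016, -0.0], [-0.66, -0.0, 1.07, -0.0, -0.031, -0.0], [-0.95, -0.0, 1.63, -0.0, -0.047, -0.0], [-1.21, 0.0, 2.22, -0.0, -0.063, -0.0], [-1.5, 0.0, 2.81, -0.0, -0.07, -0.0], [-1.8, 0.0, 3.42, -0.0, -0.07, -0.0], [-2.06, 0.0, 4.04, -0.0, -0.07, -0.0], [-2.31, 0.0, 4.67, -0.0, -0.07, -0.0], [-2.52, 0.0, 5.31, -0.0, -0.07, -0.0], [-2.7, 0.0, 5.96, -0.0, -0.07, -0.0], 
[-0.1, -0.0, 0.61, 0.0, 0.0, 0.0], [-0.17, -0.0, 1.23, 0.0, 0.0, 0.0], [-0.23, -0.0, 1.84, 0.0, 0.0, 0.0], [-0.25, -0.0, 2.46, 0.0, 0.0, 0.0], [-0.25, -0.0, 3.08, 0.0, 0.0, 0.0], [-0.22, -0.0, 3.7, 0.0, 0.0, 0.0], [-0.17, -0.0, 4.31, 0.0, 0.0, 0.0], [-0.09, -0.0, 4.93, 0.0, 0.0, 0.0],
```

Emit:
send_rows --rows '[[[-0.56,0,-0.21,0,-0.016,0],[-1.12,0,-0.4,0,-0.031,0],[-1.69,0,-0.55,0,-0.047,0],[-2.27,0,-0.67,0,-0.063,0],[-2.85,0,-0.76,0,-0.079,0],[-3.44,0,-0.82,0,-0.094,0],[-4.03,0,-0.85,0,-0.11,0],[-4.62,0,-0.85,0,-0.126,0],[-5.21,0,-0.81,0,-0.141,0],[-5.8,0,-0.74,0,-0.157,0]]]'

```text
clock: 11.75
eef_pos: [470.4, 132.7, 341.6]
tool_rot: [-3.139, 0.502, -3.08]
force: [-4.9, -4.4, 2.9]
width: 11.4
gripper_force: 63.7
```

```bash
python3 - <<'E'
from h import *
s=ctrl.read_state();print(s['eef_pos'],s['tool_rot'],s['force'],s['width'],P(.45)[0],s['qpos'])
E
```

```text
[470.37095856 132.70241619 341.63576508] [-3.13899819  0.50236331 -3.07962407] [-4.85266041 -4.35745161  2.91317762] 11.384517309019735 [471.48173322 133.7855098  342.72846281] [-0.59827144  0.21732562  0.19958072  2.2544479   0.56889924  0.23606286
  0.69287481]
```

Emit:
send_rows --rows '[[[-0.56,0,0.19,0,-0.016,0],[-1.12,0,0.41,0,-0.031,0],[-1.66,0,0.66,0,-0.047,0],[-2.19,0,0.94,0,-0.063,0],[-2.71,0,1.24,0,-0.079,0],[-3.22,0,1.58,0,-0.094,0],[-3.71,0,1.94,0,-0.11,0],[-4.18,0,2.33,0,-0.126,0],[-4.64,0,2.75,0,-0.141,0],[-5.08,0,3.19,0,-0.157,0]]]'

```text
clock: 12.75
eef_pos: [532.0, 136.6, 339.4]
tool_rot: [-3.141, 0.664, -3.081]
force: [-2.8, -4.6, 3.5]
width: 11.2
gripper_force: 67.7
```

```bash
python3 - <<'E'
from h import *
s=ctrl.read_state();print(s['eef_pos'],s['tool_rot'],s['force'],s['width'],P(.9)[0],s['qpos'])
E
```

```text
[532.02843506 136.63915569 339.37369017] [-3.14112185  0.66370866 -3.08127675] [-2.82221297 -4.59675933  3.49199382] 11.18207704864863 [531.22503049 137.38640728 339.42980914] [-0.3413486   0.29671946 -0.0856511   2.23471454  1.66591093  0.24224099
 -0.37347416]
```

Emit:
send_rows --rows '[[[-0.34,0,0.53,0,-0.016,0],[-0.66,0,1.07,0,-0.031,0],[-0.95,0,1.63,0,-0.047,0],[-1.21,0,2.22,0,-0.063,0],[-1.5,0,2.81,0,-0.07,0],[-1.8,0,3.42,0,-0.07,0],[-2.06,0,4.04,0,-0.07,0],[-2.31,0,4.67,0,-0.07,0],[-2.52,0,5.31,0,-0.07,0],[-2.7,0,5.96,0,-0.07,0]]]'

```text
clock: 13.75
eef_pos: [590.8, 140.5, 309.5]
tool_rot: [-3.141, 0.735, -3.081]
force: [0.5, -3.2, 6.3]
width: 11.0
gripper_force: 69.0
```

```bash
python3 - <<'E'
from h import *
s=ctrl.read_state();print(s['eef_pos'],s['tool_rot'],s['force'],s['width'],P(1.35)[0],s['qpos'])
E
```

```text
[590.81920643 140.46220435 309.53348438] [-3.14121273  0.73491179 -3.08134434] [ 0.5311831  -3.18413114  6.27864063] 10.951639923320444 [589.08803697 140.87397432 309.14117147] [-0.20049285  0.43402151 -0.23571165  2.18129055  2.08991538  0.3589698
 -0.7494927 ]
```

Emit:
send_rows --rows '[[[-0.1,0,0.61,0,0,0],[-0.17,0,1.23,0,0,0],[-0.23,0,1.84,0,0,0],[-0.25,0,2.46,0,0,0],[-0.25,0,3.08,0,0,0],[-0.22,0,3.7,0,0,0],[-0.17,0,4.31,0,0,0],[-0.09,0,4.93,0,0,0],[-0.09,0,4.93,0,0,0],[-0.09,0,4.93,0,0,0]]]'

```text
clock: 14.75
eef_pos: [624.9, 142.7, 273.3]
tool_rot: [-3.141, 0.736, -3.081]
force: [5.7, -1.0, 2.0]
width: 11.3
gripper_force: 68.2
```

```bash
python3 - <<'E'
from h import *
s=ctrl.read_state();print(s['eef_pos'],s['tool_rot'],s['force'],s['width'],P(1.68)[0],s['qpos'])
t=cam('top');c=cam('scene');w=cam('wrist')
f=lambda a:cv2.resize(a,(400,300))
cv2.imwrite('pics/d1.png',cv2.vconcat([cv2.hconcat([f(t['im'][110:230,130:290]),f(c['im'][65:225,165:378])]),cv2.hconcat([f(w['im']),f(w['im'])])])[:,:,::-1])
for nm,q in(('top',t),('scene',c),('wrist',w)):
    h=cv2.cvtColor(q['im'],cv2.COLOR_RGB2HSV)
    b=cv2.inRange(h,(0,60,15),(20,255,110)); n,_,st,ce=cv2.connectedComponentsWithStats(b)
    print(nm,[(ce[i].round(0),st[i,4]) for i in range(1,n) if 40<st[i,4]<4000])
E
```

```text
[624.9301048  142.66685214 273.33196979] [-3.14072982  0.73557838 -3.08093261] [ 5.68955505 -1.00486195  1.96669182] 11.277914798923351 [622.66538689 142.89777615 273.13338982] [-0.15205014  0.54157197 -0.28297912  2.13076239  2.18744988  0.41135325
 -0.81235469]
top [(array([349.,   4.]), np.int32(1319)), (array([212., 162.]), np.int32(147)), (array([498., 211.]), np.int32(233)), (array([333., 238.]), np.int32(232)), (array([398., 239.]), np.int32(124)), (array([508., 264.]), np.int32(109)), (array([274., 270.]), np.int32(125)), (array([ 40., 305.]), np.int32(160)), (array([103., 280.]), np.int32(94)), (array([310., 288.]), np.int32(192)), (array([493., 299.]), np.int32(222)), (array([296., 350.]), np.int32(477)), (array([123., 358.]), np.int32(86)), (array([417., 378.]), np.int32(223))]
scene [(array([10.,  3.]), np.int32(89)), (array([499.,   9.]), np.int32(355)), (array([185.,  41.]), np.int32(502)), (array([244.,  54.]), np.int32(313)), (array([509.,  60.]), np.int32(77)), (array([192.,  61.]), np.int32(179)), (array([190.,  81.]), np.int32(56)), (array([143.,  88.]), np.int32(71)), (array([110., 130.]), np.int32(505)), (array([157., 219.]), np.int32(578)), (array([245., 167.]), np.int32(109)), (array([256., 178.]), np.int32(61)), (array([463., 209.]), np.int32(149)), (array([266., 286.]), np.int32(131)), (array([232., 333.]), np.int32(169)), (array([ 38., 322.]), np.int32(64)), (array([302., 333.]), np.int32(70))]
wrist [(array([469., 223.]), np.int32(76)), (array([474., 330.]), np.int32(93))]
```

View pics/d1.png

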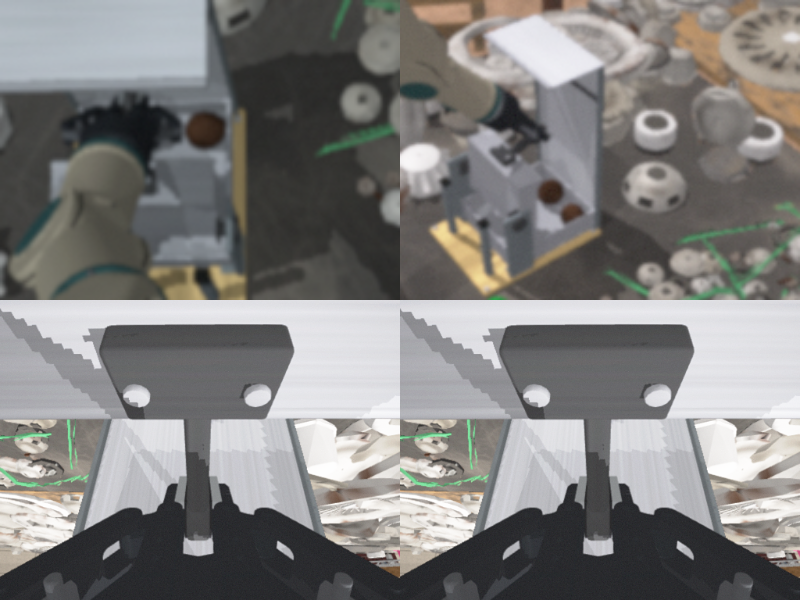

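The lower-left and right views show the lever still pinched at the tipped stop. The scene view shows both knobs in the tray, at about (245,167) and (256,178). Next I'll compute the return arc.

```bash
python3 - <<'E'
from h import *
c=cam('scene');t=cam('top')
for n,q,uv in(('A',c,(245,167)),('B',c,(256,178)),('top',t,(212,162))):
    k=RS.T@(onz(q,uv,44)-O);print(n,k)
arc(1.68,1.3,9);arc(1.3,.85,10);arc(.85,.4,10);arc(.4,.12,8);arc(.12,-.02,6)
E
```

```text
A [163.26564812  22.26843185  44.        ]
B [162.10021622 -53.36785789  44.        ]
top [155.73039238 -63.14286951  44.        ]
[-0.08, -0.0, -0.63, 0.0, 0.0, 0.0], [-0.13, 0.0, -1.26, 0.0, 0.0, 0.0], [-0.16, -0.0, -1.89, 0.0, 0.0, 0.0], [-0.16, -0.0, -2.52, 0.0, 0.0, 0.0], [-0.13, -0.0, -3.16, 0.0, 0.0, 0.0], [-0.08, 0.0, -3.79, 0.0, 0.0, 0.0], [0.01, -0.0, -4.42, 0.0, 0.0, 0.0], [0.11, 0.0, -5.04, 0.0, 0.0, 0.0], [0.25, 0.0, -5.66, 0.0, 0.0, 0.0], 
[0.17, -0.0, -0.65, 0.0, 0.0, 0.0], [0.37, -0.0, -1.3, 0.0, 0.0, 0.0], [0.6, -0.0, -1.93, 0.0, 0.0, 0.0], [0.86, -0.0, -2.56, 0.0, 0.0, 0.0], [1.09, -0.0, -3.17, 0.0, 0.009, 0.0], [1.32, -0.0, -3.77, 0.0, 0.024, 0.0], [1.58, 0.0, -4.35, 0.0, 0.04, 0.0], [1.86, -0.0, -4.91, 0.0, 0.056, 0.0], [2.16, -0.0, -5.46, 0.0, 0.072, 0.0], [2.49, -0.0, -5.98, 0.0, 0.087, 0.0], 
[0.4, -0.0, -0.47, 0.0, 0.016, 0.0], [0.81, -0.0, -0.92, 0.0, 0.031, 0.0], [1.25, 0.0, -1.35, 0.0, 0.047, 0.0], [1.71, -0.0, -1.75, 0.0, 0.063, 0.0], [2.18, -0.0, -2.12, 0.0, 0.079, 0.0], [2.67, -0.0, -2.47, 0.0, 0.094, 0.0], [3.17, -0.0, -2.79, 0.0, 0.11, 0.0], [3.69, -0.0, -3.08, 0.0, 0.126, 0.0], [4.23, -0.0, -3.34, 0.0, 0.141, 0.0], [4.77, -0.0, -3.58, 0.0, 0.157, 0.0], 
[0.45, -0.0, -0.09, 0.0, 0.012, -0.0], [0.91, 0.0, -0.16, 0.0, 0.024, 0.0], [1.36, 0.0, -0.22, 0.0, 0.037, 0.0], [1.82, -0.0, -0.25, 0.0, 0.049, 0.0], [2.28, 0.0, -0.27, 0.0, 0.061, 0.0], [2.74, 0.0, -0.26, 0.0, 0.073, 0.0], [3.19, 0.0, -0.24, 0.0, 0.086, 0.0], [3.65, 0.0, -0.2, 0.0, 0.098, 0.0], 
[0.3, -0.0, 0.07, 0.0, 0.008, 0.0], [0.6, -0.0, 0.14, 0.0, 0.016, 0.0], [0.89, -0.0, 0.23, 0.0, 0.024, 0.0], [1.19, -0.0, 0.32, 0.0, 0.033, 0.0], [1.48, -0.0, 0.42, 0.0, 0.041, 0.0], [1.8, -0.0, 0.53, 0.0, 0.042, 0.0],
```

Emit:
send_rows --rows '[[[-0.08,0,-0.63,0,0,0],[-0.13,0,-1.26,0,0,0],[-0.16,0,-1.89,0,0,0],[-0.16,0,-2.52,0,0,0],[-0.13,0,-3.16,0,0,0],[-0.08,0,-3.79,0,0,0],[0.01,0,-4.42,0,0,0],[0.11,0,-5.04,0,0,0],[0.25,0,-5.66,0,0,0]]]'

```text
clock: 15.9
eef_pos: [584.1, 140.0, 312.7]
tool_rot: [-3.14, 0.732, -3.081]
force: [4.8, -3.7, -4.8]
width: 11.6
gripper_force: 67.4
```

Emit:
send_rows --rows '[[[0.17,0,-0.65,0,0,0],[0.37,0,-1.3,0,0,0],[0.6,0,-1.93,0,0,0],[0.86,0,-2.56,0,0,0],[1.09,0,-3.17,0,0.009,0],[1.32,0,-3.77,0,0.024,0],[1.58,0,-4.35,0,0.04,0],[1.86,0,-4.91,0,0.056,0],[2.16,0,-5.46,0,0.072,0],[2.49,0,-5.98,0,0.087,0]]]'

```text
clock: 16.9
eef_pos: [524.7, 136.2, 339.6]
tool_rot: [-3.14, 0.642, -3.08]
force: [3.9, -3.8, -3.3]
width: 11.4
gripper_force: 67.3
```

```bash
python3 - <<'E'
from h import *
s=ctrl.read_state();print(s['eef_pos'],s['tool_rot'],s['force'],s['width'],P(.85)[0],s['qpos'])
E
```

```text
[524.68772428 136.21079104 339.60057225] [-3.13979889  0.64230902 -3.08008008] [ 3.90119259 -3.75812549 -3.32199396] 11.365962509589288 [524.60589714 136.9874534  341.34175268] [-0.29988403  0.28776325 -0.14115107  2.23414072  1.53620776  0.25511284
 -0.24512137]
```

Emit:
send_rows --rows '[[[0.4,0,-0.47,0,0.016,0],[0.81,0,-0.92,0,0.031,0],[1.25,0,-1.35,0,0.047,0],[1.71,0,-1.75,0,0.063,0],[2.18,0,-2.12,0,0.079,0],[2.67,0,-2.47,0,0.094,0],[3.17,0,-2.79,0,0.11,0],[3.69,0,-3.08,0,0.126,0],[4.23,0,-3.34,0,0.141,0],[4.77,0,-3.58,0,0.157,0]]]'

```text
clock: 17.9
eef_pos: [465.5, 132.3, 339.6]
tool_rot: [-3.14, 0.486, -3.08]
force: [7.3, -3.6, -10.8]
width: 11.0
gripper_force: 62.4
```

Emit:
send_rows --rows '[[[0.45,0,-0.09,0,0.012,0],[0.91,0,-0.16,0,0.024,0],[1.36,0,-0.22,0,0.037,0],[1.82,0,-0.25,0,0.049,0],[2.28,0,-0.27,0,0.061,0],[2.74,0,-0.26,0,0.073,0],[3.19,0,-0.24,0,0.086,0],[3.65,0,-0.2,0,0.098,0],[3.65,0,-0.2,0,0.098,0]]]'

```text
clock: 18.8
eef_pos: [432.8, 130.3, 325.0]
tool_rot: [-3.14, 0.39, -3.08]
force: [4.1, -5.7, -2.5]
width: 11.1
gripper_force: 61.3
```

```bash
python3 - <<'E'
from h import *
s=ctrl.read_state();print(s['eef_pos'],s['tool_rot'],s['force'],s['width'],P(.12)[0],s['qpos'])
E
```

```text
[432.83915268 130.28165692 325.00317871] [-3.14012928  0.38975254 -3.08039123] [ 4.06911923 -5.71208881 -2.46877276] 11.082781969890508 [431.97523238 131.40434127 325.75593683] [-0.07796362  0.22618661 -0.43888087  2.26606901  0.70979718  0.39795475
  0.51878955]
```

Emit:
send_rows --rows '[[[0.3,0,0.07,0,0.008,0],[0.6,0,0.14,0,0.016,0],[0.89,0,0.23,0,0.024,0],[1.19,0,0.32,0,0.033,0],[1.48,0,0.42,0,0.041,0],[1.52,0,0.44,0,0.041,0],[1.52,0,0.44,0,0.041,0],[1.52,0,0.44,0,0.041,0]]]'

```text
clock: 19.6
eef_pos: [420.5, 129.5, 315.3]
tool_rot: [-3.14, 0.349, -3.08]
force: [2.1, -5.8, -0.3]
width: 11.0
gripper_force: 61.8
```

```bash
python3 - <<'E'
from h import *
s=ctrl.read_state();print(s['eef_pos'],s['tool_rot'],s['force'],s['width'],P(0)[0])
E
```

```text
[420.45155395 129.45070324 315.32796657] [-3.13976666  0.34917635 -3.08029178] [ 2.07074403 -5.84461287 -0.27788904] 10.959285821986382 [419.6300812  130.6602641  315.89447648]
```

Emit:
send_rows --rows '[[[0.05,0,0.02,0,0,0],[0.1,0,0.04,0,0,0],[0.15,0,0.05,0,0,0],[0.15,0,0.05,0,0,0],[0.15,0,0.05,0,0,0]]]'

```text
clock: 20.1
eef_pos: [420.0, 129.4, 314.9]
tool_rot: [-3.14, 0.351, -3.08]
force: [2.2, -6.4, 2.9]
width: 11.1
gripper_force: 62.1
```

Emit:
send_rows --rows '[[[0,0,0,0,0,0],[0,0,0,0,0,0],[0,0,0,0,0,0],[0,0,0,0,0,0],[0,0,0,0,0,0],[0,0,0,0,0,0]]]' --grip 70

```text
clock: 20.7
eef_pos: [418.5, 130.8, 314.3]
tool_rot: [3.141, 0.348, -3.079]
force: [-0.8, -0.5, -0.7]
width: 62.1
gripper_force: 0.0
```

Emit:
send_rows --rows '[[[0,0,-1,0,0,0],[0,0,-3,0,0,0],[0,0,-5,0,0,0],[0,0,-7,0,0,0],[0,0,-9,0,0,0],[0,0,-9,0,0,0],[0,0,-9,0,0,0]]]'

```text
clock: 21.4
eef_pos: [388.0, 128.5, 398.9]
tool_rot: [-3.141, 0.349, -3.08]
force: [-0.1, -0.2, -0.2]
width: 62.2
gripper_force: 0.0
```

```bash
python3 - <<'E'
from h import *
s=ctrl.read_state();print(s['eef_pos'],s['force'],s['width'])
t=cam('top');c=cam('scene');f=lambda a:cv2.resize(a,(400,300))
cv2.imwrite('pics/e1.png',cv2.hconcat([f(t['im'][110:260,130:380]),f(c['im'][65:225,165:378])])[:,:,::-1])
E
```

```text
[387.97047349 128.52943423 398.85877933] [-0.10429273 -0.17245061 -0.15096759] 62.17990190602965
```

View pics/e1.png

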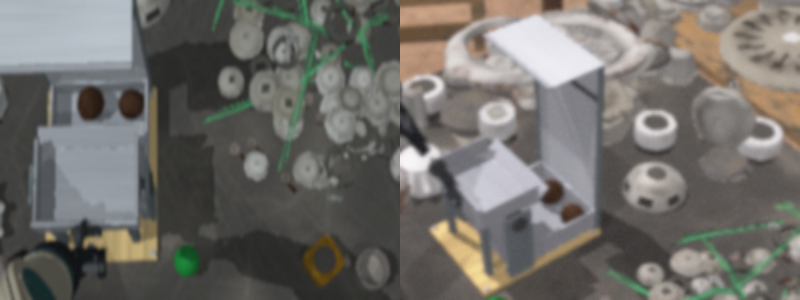

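The picture shows both knobs in the tray at (90,103) and (131,103), the skip upright and empty, the gripper clear of it, and the tape and tin where they were. Handing in.

```bash
python3 -c "
from cell import ctrl
print(ctrl.finish_job())"
```

```text
the job is handed in; nothing more can be done
None
```

I handed the job in at about 21 s of the 67 s allowed: both knobs lie in the tray, the empty skip was eased back upright on to its rests, and the tape measure and tin look unmoved; no verdict was returned.

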